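# Stack the hinge totes at the joiner's bench

### The job

First push the blue tote of hinges fully home in the stacking station, against its stop, so that its side swings the switch's roller arm out and trips the switch. Then take the green tote from the rack and stand it squarely on the blue one, turned half round with its yellow lip at the back plate so that it stacks on the rim instead of nesting; set it down gently, let go, and leave the blue tote home and everything else on the bench where it is.

Things in the scene. Friction and masses are not known exactly. Their poses are not given: they have to be found in the camera images.
- upper_mid (a point): centre, half-way up, of the green stack-nest tote: 150 long (x) x 68 wide (y) x 50 mm high, open, empty, 0.14 kg, 4 mm walls with an upright rim band over the top 18 mm. Starts in either rack lane, lip at the mouth. Stacked half round on the blue tote (lip over its plain end), its floor is 44 mm above the blue floor, its foot 6 mm deep in the rim, with 2.5 mm play sideways, 4 mm lengthways
- upper_lip (a point): the green tote's grip lip: middle of the yellow block on the outside of its +x end, 80 mm from its centre, 41 mm over its underside. Lip 10 mm thick, 40 mm wide, 18 mm high, up to the rim; with the wall 14 mm thick in all (71 to 85 mm from the centre)
- base_mid (a point): centre, half-way up, of the blue tote, same shape, 0.34 kg with brass hinges inside (up to 17 mm high). Starts in the station's mouth 40 to 65 mm short of home, lip (+x end) pointing out of the mouth. Totes have lugs at x = +52, -30 mm and slots for them in the rim: a tote put on with the same facing sinks in and nests; turned half round, its lugs stand on the rim
- base_lip (a point): the blue tote's yellow grip lip: 80 mm from its centre along its +x, 41 mm over its underside, same size as the green one's
- station: fixed stacking station; origin on the bench under the centre of a tote fully home; pushed in along +x. Rails 18 mm high, 74 mm apart, x -112 to +92 mm; stop 40 mm high meets the blue tote's plain end at x = +75.5 mm; blue back plate 115 mm high, 98 mm wide, face at x = +93 mm, too near a stacked lip for a finger. Switch at the +y side (out to y = 86 mm, x -14 to +65 mm, under 55 mm high)
- switch_arm (a joint): angle of the limit switch's roller arm in rad: 0 free; grows as the roller is pushed sideways out of the lane (about 1 N). Tripped above 0.15; a tote fully home holds it at 0.22 to 0.37
- roller (a point): the red roller (20 mm across) on the switch arm, 46 mm over the bench, leaning into the lane until a tote's side pushes it out
- rack: fixed wooden rack, open on top; origin on the bench under its middle; mouth towards -x. Two lanes 77 mm wide centred at y = +44.5 and -44.5 mm, between 70 mm high partitions (x -69 to +81 mm, outer faces y = +-95 mm) and a 70 mm high back (x +81 to +93 mm). A tote has 4 mm free each side, its plain end at the back, its lip out at the mouth
- spare_mid (a point): centre, half-way up, of the grey tote of the same shape in the rack's other lane; bystander
- putty: red can, 68 mm across, 85 mm high, origin under its middle; bystander
- points: cardboard box 75 (x) x 55 (y) x 45 mm high, origin under its middle; bystander
- glue: yellow glue bottle, 58 mm across, 160 mm high, origin under its middle; bystander
- wax: low white wax tin, 60 mm across, 35 mm high, origin under its middle; bystander
- offcut: piece of frame moulding 140 (x) x 45 (y) x 32 mm high, origin under its middle; bystander
Mind the look-alikes: they are no part of the job. Of the things that look like the part that bears upper_mid, the larger one is meant.

How it is judged:
By the outcome, as a careful person would: the job done as asked, in the order asked, and still so for the second after the job is handed in, with the robot touching nothing.
It also fails if it takes over 67 s, if anything falls off the work surface, if the arm or the gripper's body presses on something with over 40 N, if the wrist force passes 120 N, or if a joint passes its speed limit or range.

### The arm

A 6-joint arm with a two-finger parallel gripper is mounted at the origin on the work surface. World frame = base frame: x ahead of the robot, y to its left, z up, the work surface at z = 0. Lengths are in mm, angles in rad, forces in N, time in s.
With the tool pointing down it reaches from about 350 to 775 mm from the base axis. Payload 7.3 kg.
Tool frame: the origin (TCP) lies at the very end of the fingers, on their centre line; the grasp point (between the pads) lies 19 mm behind it; x points along the fingers, y is the direction in which the jaws open and shut, and the axes are right-handed (so a half turn about x gives the same grasp; the last joint's range is limited). The gripper opens to 92 mm and grips with 3 to 60 N. Pads are 19 mm wide; open, the fingers measure 130 mm over their backs; the gripper's body (75 mm by 190 mm) begins 47 mm behind the grasp point.
Start: joints at [-1.311, 0.342, 1.524, -0, 1.275, -0.146], TCP at [207.269, -482.374, 226.741] pointing down, gripper open.
Joint ranges: [-2.53, 2.53], [-0.77, 2.02], [0.04, 2.7], [-1, 4.14], [0.28, 2.66], [-3.11, 3.11]. Speed limits (rad/s): [2.57, 2.57, 3.14, 3.14, 3.14, 3.14].

### API

Orientations are given as [roll, pitch, yaw] about the fixed x, y, z axes, in that order (R = Rz(yaw) Ry(pitch) Rx(roll)).
In Python, from plant import bot gives the robot as it stands.
- The arm moves only by the tool step_arm, never from a script. Its argument "targets" is a list that holds one entry, the list of rows, each a list of 4 numbers: the shift along the tool's x, y, z in m, then the turn about the tool's x in degrees. A call has exactly 5 rows; each row is the pose to reach, as a shift and turn from the pose measured when the call began, along the tool's axes at that moment; what a row does not reach only later rows make up. A row lasts 1/12 s, in which the tool goes at most 41.7 mm and 7.16 degrees, less where a joint would pass 70% of its speed; a pose out of reach is approached as far as the arm can. A call with a gripper value outside its range is refused whole. "jaw" is the closure, from 0 (fully open) to 1 (shut), set as the call begins (left out, the last holds). The fingers move at their own pace and stop on an object; the grip force is fixed at half the most. Time passes only in rows, so rows that repeat a pose let the fingers close, or fill a call up. It gives the time, the measured TCP pose, the force and the opening at its end, in the units of the state.
- bot.get_obs(): the state, without advancing time (a new reading comes with each control period).
- bot.capture(name): name is "side" or "top" or "wrist"; returns a dict with "color" (384x512x3 uint8, red, green, blue), "depth" (384x512 float32, mm along the optical axis (not along the pixel's ray), 0 where there is no reading), "fov_y" (degrees; the focal length in pixels is half the picture's height over the tangent of half this angle, whatever the lens; pixels are square), "cx", "cy" (the principal point, pixels), "dist_coeffs" ([k1, k2, p1, p2, k3] as OpenCV has them; the pictures are not rectified), "rvec" (rotation vector, rad) and "tvec" (3), from world to camera coordinates, as OpenCV has them. Camera axes: x right, y down, z forward; pixel columns grow to the right and rows downward; lengths in mm; the calibration is good to about 2 mm. A picture is of the moment at which its call begins.
- bot.close_job(): hands the job in, once; it reports no verdict.
The state is a dict: "time": time; "joint_positions": joint angles; "dq": joint speeds; "tau": joint torques, N m; "tool_pos": TCP position; "tcp_rot": TCP orientation; "contact_force": force on the tool from outside, world axes, zero at the start; "moment": the same for the moment, N m; "grip_width": finger opening in mm.
Only numpy, scipy, OpenCV 4.12 (cv2) and the standard library are available. Lean on these libraries where they do the work, as an engineer would, in place of code of your own. Each camera call takes 0.05 s, during which the arm holds its last target. There are 200 camera calls.

## Working session

There is one attempt and no reset: what is moved stays moved. The work goes in short steps, Python scripts to look and compute and a tool call to move; the robot and the scene stay as the last step left them, time stands still between calls to the robot, and variables do not carry over. Pictures are saved under pics/ and viewed, about 8 in all and at most 12, crops included, and the job is handed in when it is done.

Besides the shell and the picture viewer there is one more tool, called as name([rows], argument=value, ...), one row to a line, values as JSON. step_arm: Moves the arm, as the interface text tells. Its arguments: {"type":"object","properties":{"targets":{"type":"array","items":{"type":"array","items":{"type":"array","items":{"type":"number"}}}},"jaw":{"type":"number"}},"required":["targets"]}

```bash
mkdir -p pics; ls; cat > h.py <<'E'
import numpy as np, cv2, pickle
from plant import bot
def cam(n):
    c=bot.capture(n); pickle.dump(c,open(f'/tmp/{n}.pkl','wb')); return c
def load(n): return pickle.load(open(f'/tmp/{n}.pkl','rb'))
def K(c):
    h=c['color'].shape[0]; f=h/2/np.tan(np.radians(c['fov_y'])/2)
    return np.array([[f,0,c['cx']],[0,f,c['cy']],[0,0,1.]])
def w2p(c,P):
    return cv2.projectPoints(np.array(P,float).reshape(-1,3),np.array(c['rvec'],float),np.array(c['tvec'],float),K(c),np.array(c['dist_coeffs'],float))[0].reshape(-1,2)
def ray(c,uv):
    uv=np.array(uv,float).reshape(-1,1,2)
    n=cv2.undistortPoints(uv,K(c),np.array(c['dist_coeffs'],float)).reshape(-1,2)
    R=cv2.Rodrigues(np.array(c['rvec'],float))[0]; o=-R.T@np.array(c['tvec'],float).ravel()
    return o,np.c_[n,np.ones(len(n))]@R
def atz(c,uv,z):
    o,d=ray(c,uv); return o+d*((z-o[2])/d[:,2])[:,None]
def atd(c,uv):
    o,d=ray(c,uv); D=np.array([c['depth'][int(round(v)),int(round(u))] for u,v in np.reshape(uv,(-1,2))]); return o+d*D[:,None]
def save(c,name,crop=None,s=1):
    im=c['color'][:,:,::-1]
    if crop: x0,y0,x1,y1=crop; im=im[y0:y1,x0:x1]
    cv2.imwrite(f'pics/{name}.png',cv2.resize(im,None,fx=s,fy=s,interpolation=cv2.INTER_CUBIC))
E
python3 - <<'E'
from h import *
for n in('top','side'):
    c=cam(n); save(c,n+'0',s=1.5); o,_=ray(c,[256,192]); print(n,o.round(),c['fov_y'])
print(bot.get_obs())
E
```

```text
pics
top [ 388.   10. 1135.] 49.956319917941364
side [ 189. 1135.  747.] 46.06953829025328
{'time': 0.1, 'joint_positions': array([-1.31097221e+00,  3.42646221e-01,  1.52492066e+00,  4.40576951e-05,
        1.27540266e+00, -1.45986886e-01]), 'dq': array([ 1.12963721e-03, -1.93098325e-03, -3.62000518e-03, -1.35657750e-04,
        2.29847004e-05, -3.72493404e-04]), 'tau': array([ 1.67296141e-03, -4.32003450e+01, -2.44693959e+01,  7.19766947e-02,
        5.26759762e-02, -5.37706319e-05]), 'tool_pos': array([ 207.19634441, -481.9904004 ,  226.11829613]), 'tcp_rot': array([-1.74737305,  1.5694188 ,  1.80001775]), 'contact_force': array([-0.19036647, -0.3803116 ,  0.42022081]), 'moment': array([ 0.00439496, -0.03484707, -0.01009325]), 'grip_width': 91.63469517554927}
```

View pics/top0.png

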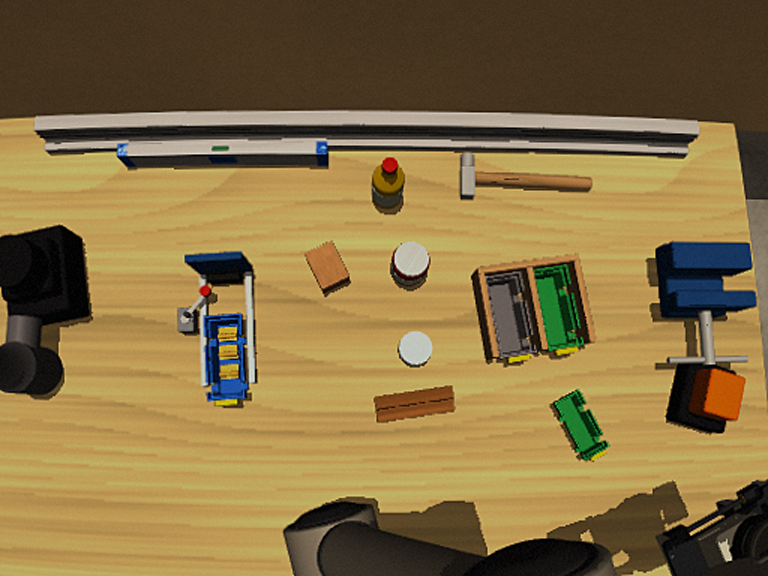

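View pics/side0.png

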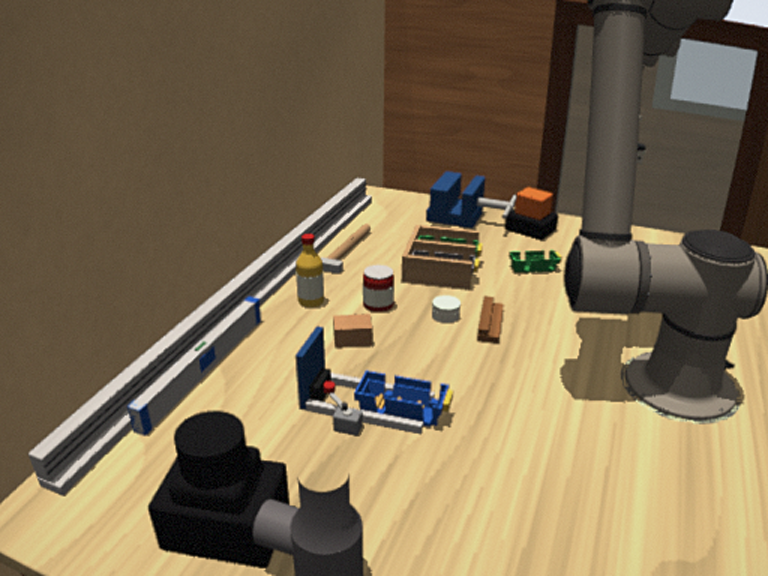

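The top view (768 px scale) has two green candidates: the tote in the right-hand rack lane at (560,307), and a smaller one loose on the bench at (580,425). The rack one is larger and sits lip-at-mouth as described. The station with the blue tote is at (225,330), with its lip at (228,402). I'll confirm with enlarged crops.

```bash
python3 - <<'E'
from h import *
c=load('top')
a=c['color'][165:315,300:420,::-1]; b=c['color'][160:280,110:180,::-1]
A=cv2.resize(a,None,fx=3.9,fy=3.9,interpolation=cv2.INTER_CUBIC); B=cv2.resize(b,None,fx=4.7,fy=4.7,interpolation=cv2.INTER_CUBIC)
H=590; im=np.zeros((H,800,3),np.uint8); im[:A.shape[0],:A.shape[1]]=A[:H]; im[:B.shape[0],468:468+B.shape[1]]=B[:H,:332]
cv2.imwrite('pics/crop1.png',im); print(A.shape,B.shape)
E
```

```text
(585, 468, 3) (564, 329, 3)
```

View pics/crop1.png

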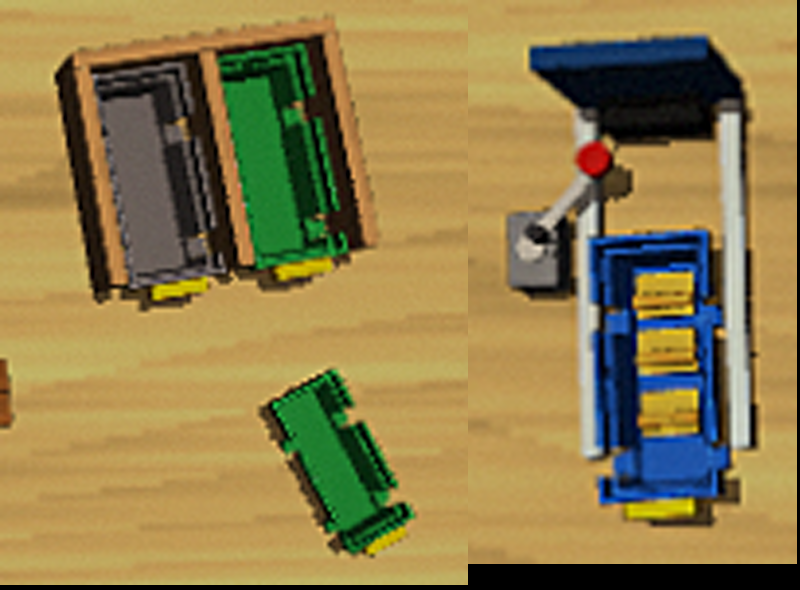

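The crop shows the rack's green tote (lip at 305,270) is clearly larger than the loose one (about 74% of its length, lip at 388,540), so the rack one is meant. The grey spare is in the left lane. The blue tote's lip is at (659,510), the roller at (594,158) and the rail inner edges at about x=601 and 726.

```bash
python3 - <<'E'
from h import *
c=load('top')
A=lambda u,v:(300+u/3.9-.4,165+v/3.9-.4); B=lambda u,v:(110+(u-468)/4.7-.4,160+v/4.7-.4)
def sh(n,pts,z): print(n,atz(c,pts,z).round(1)[:,:2].tolist())
sh('blip in/out',[B(625,505),B(693,502),B(625,518),B(693,515)],50)
sh('bend',[B(590,236),B(707,231)],50)
sh('railL in',[B(599,115),B(603,455)],18); sh('railR in',[B(720,110),B(733,447)],18)
sh('plate face top',[B(532,70),B(708,62)],115)
sh('rack outer BL,BR,FR,FL',[A(58,66),A(331,17),A(374,243),A(108,285)],70)
sh('rack midpart',[A(208,60),A(245,268)],70)
sh('glip in/out',[A(272,270),A(330,261),A(274,280),A(332,270)],50)
print('roller',atz(c,B(594,158),52).round(1))
sh('points,putty,wax,offcut,glue',[(327/1.5,268/1.5)],45); sh('putty',[(411/1.5,260/1.5)],85);sh('wax',[(277,232)],35);sh('off',[(276,269)],32);sh('glue',[(390/1.5,164/1.5)],160);
hsv=cv2.cvtColor(c['color'],cv2.COLOR_RGB2HSV)
m=((hsv[...,0]>26)&(hsv[...,0]<32)&(hsv[...,1]>200)&(hsv[...,2]>120)).astype(np.uint8)
n,l,st,ce=cv2.connectedComponentsWithStats(m)
for i in range(1,n):
    if st[i,4]>15:
        q=np.argwhere(l==i)[:,::-1].astype(np.float32); print(st[i],ce[i].round(1),atz(c,ce[i],50).round(1), atz(c,cv2.boxPoints(cv2.minAreaRect(q)),50).round()[:,:2].tolist())
E
```

```text
blip in/out [[397.3, 268.3], [399.3, 230.3], [390.2, 268.1], [392.2, 230.1]]
bend [[548.3, 294.2], [551.3, 227.2]]
railL in [[625.3, 300.6], [426.0, 289.7]]
railR in [[628.3, 228.6], [431.1, 214.6]]
plate face top [[629.7, 313.6], [634.0, 217.1]]
rack outer BL,BR,FR,FL [[621.9, -182.8], [657.8, -377.2], [499.4, -397.8], [472.4, -212.1]]
rack midpart [[626.6, -287.5], [483.1, -306.4]]
glip in/out [[483.3, -331.3], [489.2, -373.0], [476.4, -332.4], [483.0, -374.1]]
roller [[593.  293.5  52. ]]
points,putty,wax,offcut,glue [[634.7, 75.0]]
putty [[640.3, -73.8]]
wax [[491.0, -83.8]]
off [[392.9, -80.2]]
glue [[788.0, -34.9]]
[372 231  13   6  24] [377.5 233.6] [[ 483.7 -354.    50. ]] [[486.0, -337.0], [492.0, -371.0], [484.0, -372.0], [477.0, -338.0]]
[339 236  14   6  44] [345.5 238.5] [[ 471.4 -265.5   50. ]] [[472.0, -247.0], [478.0, -283.0], [471.0, -284.0], [464.0, -248.0]]
[144 266  14   4  40] [150.5 267.7] [[395.8 248.6  50. ]] [[400.0, 266.0], [400.0, 232.0], [393.0, 231.0], [392.0, 266.0]]
```

```bash
cat >> h.py <<'E'
from scipy.spatial.transform import Rotation as Ro
def pose():
    o=bot.get_obs(); r=o['tcp_rot']; R=Ro.from_euler('xyz',r).as_matrix(); return o,np.array(o['tool_pos']),R
def yaw(R): return np.degrees(np.arctan2(R[1,1],R[0,1]))   # heading of tool y (jaw)
def plan(*wps):
    """wps: (x,y,z,jaw_yaw_deg or None); prints tool-axis shift (mm) and turn, each leg from the previous waypoint"""
    o,p,R=pose(); print('t',round(o['time'],2),'p',p.round(1),'yaw',yaw(R).round(1),'down',R[:,0].round(3),'j',np.round(o['joint_positions'],2),'w',round(o['grip_width'],1),'F',np.round(o['contact_force'],1))
    for x,y,z,a in wps:
        t=0 if a is None else (-(a-yaw(R))+180)%360-180   # tool x is down
        d=np.array([x,y,z])-p
        print('->',(x,y,z,a),'shift',(R.T@d).round(1),'turn',round(t,1),'calls',(np.linalg.norm(d)/208).round(2),round(abs(t)/35.8,2))
        p=np.array([x,y,z],float); R=R@Ro.from_euler('x',t,degrees=True).as_matrix()
E
python3 - <<'E'
from h import *
plan((400,-300,226,None),(450,-100,226,None),(420,90,226,93),(363,247,200,93),(363,247,33,93))
E
```

```text
t 0.1 p [ 207.2 -482.   226.1] yaw -66.7 down [-0.     0.001 -1.   ] j [-1.31  0.34  1.52  0.    1.28 -0.15] w 91.6 F [-0.2 -0.4  0.4]
-> (400, -300, 226, None) shift [   0.3  -91.1 -249. ] turn 0 calls 1.27 0.0
-> (450, -100, 226, None) shift [   0.3 -164.  -124.9] turn 0 calls 0.99 0.0
-> (420, 90, 226, 93) shift [   0.3 -186.4  -47.4] turn -159.7 calls 0.92 4.46
-> (363, 247, 200, 93) shift [ 26.2 159.7 -48.7] turn -0.0 calls 0.81 0.0
-> (363, 247, 33, 93) shift [167.   -0.2   0. ] turn 0.0 calls 0.8 0.0
```

step_arm([
  [[0,-0.009,-0.025,0],[0,-0.018,-0.05,0],[0,-0.027,-0.075,0],[0,-0.036,-0.1,0],[0,-0.045,-0.125,0]],
])

```text
time: 0.52
tool_pos: [304.8, -390.2, 225.9]
tcp_rot: [-1.63, 1.569, 1.917]
contact_force: [-0.6, 0.4, -0.3]
grip_width: 91.9
```

step_arm([
  [[0,-0.009,-0.025,0],[0,-0.018,-0.05,0],[0,-0.027,-0.075,0],[0,-0.036,-0.1,0],[0,-0.045,-0.125,0]],
])

```text
time: 0.93
tool_pos: [402.6, -298.3, 225.7]
tcp_rot: [-1.529, 1.568, 2.018]
contact_force: [0.8, -0.3, 0.4]
grip_width: 91.9
```

step_arm([
  [[0,-0.033,-0.025,4],[0,-0.066,-0.05,8],[0,-0.098,-0.075,12],[0,-0.131,-0.1,16],[0,-0.164,-0.125,20]],
], jaw=1)

```text
time: 1.35
tool_pos: [452.7, -96.4, 225.9]
tcp_rot: [-1.06, 1.567, 2.134]
contact_force: [0.8, -0.4, 0.1]
grip_width: 63.2
```

```bash
python3 - <<'E'
from h import *
plan((420,90,215,-87),(365,247,200,-87),(365,247,33,-87))
E
```

```text
t 1.35 p [452.7 -96.4 225.9] yaw -87.0 down [-0.002  0.003 -1.   ] j [-0.38  0.23  1.68  0.    1.23  1.14] w 63.2 F [ 0.8 -0.4  0.1]
-> (420, 90, 215, -87) shift [  11.5 -187.8   22.8] turn 0.0 calls 0.91 0.0
-> (365, 247, 200, -87) shift [  15.5 -159.6   46.7] turn -0.0 calls 0.8 0.0
-> (365, 247, 33, -87) shift [167.    0.5  -0.3] turn 0.0 calls 0.8 0.0
```

step_arm([
  [[0.002,-0.038,0.005,0],[0.004,-0.075,0.009,0],[0.007,-0.113,0.014,0],[0.009,-0.15,0.018,0],[0.011,-0.188,0.023,0]],
])

```text
time: 1.77
tool_pos: [419.0, 91.9, 215.2]
tcp_rot: [-0.969, 1.567, 2.225]
contact_force: [0.6, -0.6, 0.5]
grip_width: 29.8
```

step_arm([
  [[0.003,-0.032,0.009,0],[0.006,-0.064,0.019,0],[0.009,-0.096,0.028,0],[0.012,-0.128,0.037,0],[0.015,-0.16,0.047,0]],
])

```text
time: 2.18
tool_pos: [362.8, 250.6, 200.5]
tcp_rot: [-0.902, 1.567, 2.292]
contact_force: [0.6, -0.4, 0.7]
grip_width: 1.2
```

step_arm([
  [[0.02,0,0,0],[0.04,0,0,0],[0.06,0,0,0],[0.08,0,0,0],[0.09,0,0,0]],
])

```text
time: 2.6
tool_pos: [361.1, 250.4, 108.2]
tcp_rot: [-0.235, 1.565, 2.959]
contact_force: [-0.3, 0.7, 0.2]
grip_width: 0.5
```

```bash
python3 - <<'E'
from h import *
plan((365,247,33,-87),(380,249,33,-87),(446,254,33,-87))
c=cam('wrist'); save(c,'w1',s=1.2)
print(w2p(c,[[365,247,33],[391,249,50],[455,254,50],[540,259,0]]).round())
E
```

```text
t 2.6 p [361.1 250.4 108.2] yaw -87.0 down [-0.006  0.001 -1.   ] j [0.43 0.34 1.91 0.   0.9  1.94] w 0.5 F [-0.3  0.7  0.2]
-> (365, 247, 33, -87) shift [75.2  3.7 -4.2] turn 0.0 calls 0.36 0.0
-> (380, 249, 33, -87) shift [ -0.1  -1.2 -15.1] turn 0.0 calls 0.07 0.0
-> (446, 254, 33, -87) shift [ -0.4  -1.5 -66.2] turn 0.0 calls 0.32 0.0
[[261. 197.]
 [261. 170.]
 [259.  74.]
 [258. -42.]]
```

View pics/w1.png

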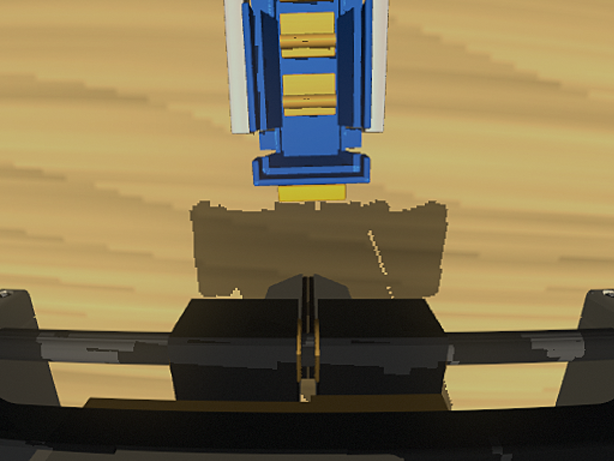

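The wrist view shows the blue lip at (312,193), square to the closed fingers at (308,340) and about where predicted. I'll descend and push.

step_arm([
  [[0.015,0.001,-0.001,0],[0.03,0.002,-0.002,0],[0.045,0.003,-0.003,0],[0.06,0.003,-0.004,0],[0.075,0.003,-0.004,0]],
])

```text
time: 3.07
tool_pos: [364.6, 247.4, 32.0]
tcp_rot: [-0.119, 1.564, 3.075]
contact_force: [-0.1, -0.1, -1.0]
grip_width: 0.0
```

step_arm([
  [[0,0,-0.005,0],[0,0,-0.01,0],[0,-0.001,-0.015,0],[0,-0.001,-0.02,0],[0,-0.001,-0.025,0]],
])

```text
time: 3.48
tool_pos: [389.9, 249.8, 32.6]
tcp_rot: [-0.151, 1.564, 3.043]
contact_force: [-4.5, 0.8, 3.0]
grip_width: 0.4
```

step_arm([
  [[0,0,-0.005,0],[0,0,-0.01,0],[0,0,-0.015,0],[0,0,-0.02,0],[0,0,-0.025,0]],
])

```text
time: 3.9
tool_pos: [414.7, 251.1, 32.5]
tcp_rot: [-0.106, 1.562, 3.088]
contact_force: [-4.8, -0.1, 3.7]
grip_width: 0.1
```

step_arm([
  [[0,0,-0.004,0],[0,0,-0.008,0],[0,0,-0.012,0],[0,0,-0.016,0],[0,0,-0.02,0]],
])

```text
time: 4.32
tool_pos: [433.3, 251.8, 32.2]
tcp_rot: [-0.007, 1.559, -3.096]
contact_force: [-4.6, 0.1, 3.8]
grip_width: 0.2
```

```bash
python3 - <<'E'
from h import *
plan((446,254,33,-87))
E
```

```text
t 4.32 p [433.3 251.8  32.2] yaw -87.0 down [-0.012 -0.001 -1.   ] j [0.37 0.55 1.81 0.01 0.79 1.89] w 0.2 F [-4.6  0.1  3.8]
-> (446, 254, 33, -87) shift [ -0.9  -1.5 -12.7] turn 0.0 calls 0.06 0.0
```

step_arm([
  [[0,0,-0.002,0],[0,0,-0.004,0],[0,0,-0.006,0],[0,-0.001,-0.008,0],[0,-0.001,-0.01,0]],
])

```text
time: 4.73
tool_pos: [443.5, 253.5, 32.1]
tcp_rot: [-0.012, 1.559, -3.101]
contact_force: [-3.8, 1.1, 4.0]
grip_width: 0.4
```

step_arm([
  [[0,0,-0.001,0],[0,0,-0.002,0],[0,0,-0.003,0],[0,0,-0.003,0],[0,0,-0.003,0]],
])

```text
time: 5.15
tool_pos: [445.7, 253.6, 32.1]
tcp_rot: [0.002, 1.558, -3.087]
contact_force: [-6.5, 0.6, 4.2]
grip_width: 0.4
```

step_arm([
  [[0,0,-0.001,0],[0,0,-0.002,0],[0,0,-0.003,0],[0,0,-0.003,0],[0,0,-0.003,0]],
])

```text
time: 5.57
tool_pos: [445.8, 253.5, 32.1]
tcp_rot: [0.046, 1.552, -3.043]
contact_force: [-14.5, 0.1, 12.7]
grip_width: 0.5
```

step_arm([
  [[0,0,-0.001,0],[0,0,-0.002,0],[0,0,-0.003,0],[0,0,-0.003,0],[0,0,-0.003,0]],
])

```text
time: 5.98
tool_pos: [445.7, 253.5, 32.1]
tcp_rot: [0.067, 1.546, -3.022]
contact_force: [-13.9, 1.1, 11.6]
grip_width: 0.3
```

It stopped firmly at x=445.7 with force rising to 14 N, which matches home. I'll back off, rise and check.

step_arm([
  [[0,0,0.004,0],[0,0,0.01,0],[0,0,0.02,0],[0,0,0.03,0],[0,0,0.03,0]],
])

```text
time: 6.4
tool_pos: [413.4, 251.5, 32.6]
tcp_rot: [0.087, 1.544, -3.002]
contact_force: [-0.6, -0.6, -1.0]
grip_width: 0.2
```

step_arm([
  [[-0.03,0,0,0],[-0.07,0,0,0],[-0.11,0,0,0],[-0.15,0,0,0],[-0.18,0,0,0]],
], jaw=0)

```text
time: 6.82
tool_pos: [419.0, 252.5, 216.1]
tcp_rot: [0.049, 1.548, -3.039]
contact_force: [0.7, 1.1, 0.9]
grip_width: 29.3
```

```bash
python3 - <<'E'
from h import *
c=cam('top'); save(c,'t2',(105,155,185,285),4.5)
plan((450,-60,215,-87),(420,-250,215,0),(450,-330,150,9))
E
```

```text
t 6.87 p [421.6 253.5 221.2] yaw -86.9 down [-0.014  0.001 -1.   ] j [0.38 0.29 1.61 0.01 1.25 1.9 ] w 33.2 F [1.3 1.3 5.1]
-> (450, -60, 215, -87) shift [  5.4 314.6 -11.7] turn 0.1 calls 1.51 0.0
-> (420, -250, 215, 0) shift [  0.2 188.2  39.9] turn -87.0 calls 0.92 2.43
-> (450, -330, 150, 9) shift [64.5 30.9 80.1] turn -9.0 calls 0.52 0.25
```

View pics/t2.png

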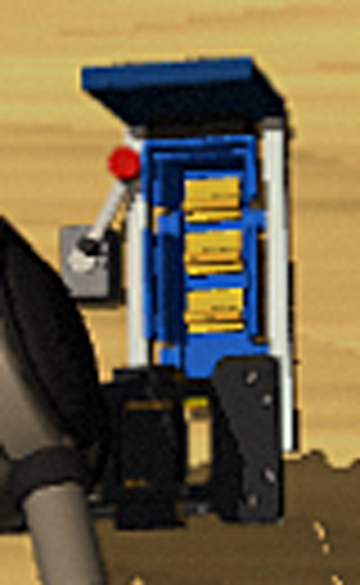

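The roller at (123,162) is pushed clear outside the rail by the blue tote's side, and the tote's far end at (198,140) is at the stop under the plate. It's home and the switch is tripped. Now for the green lip.

```bash
python3 - <<'E'
from h import *
c=load('top'); print(atz(c,[(105+u/4.5-.4,155+v/4.5-.4) for u,v in[(143,140),(253,138)]],50).round(1))
plan((445,55,215,-87),(450,-140,215,-115),(470,-270,215,-143),(486,-352,150,-171))
E
```

```text
[[613.9 295.1  50. ]
 [615.2 228.6  50. ]]
t 6.87 p [421.6 253.5 221.2] yaw -86.9 down [-0.014  0.001 -1.   ] j [0.38 0.29 1.61 0.01 1.25 1.9 ] w 33.2 F [1.3 1.3 5.1]
-> (445, 55, 215, -87) shift [  5.6 199.5 -12.8] turn 0.1 calls 0.96 0.0
-> (450, -140, 215, -115) shift [ -0.3 195.    5.2] turn 28.0 calls 0.94 0.78
-> (470, -270, 215, -143) shift [ -0.4 109.4 -73.1] turn 28.0 calls 0.63 0.78
-> (486, -352, 150, -171) shift [ 64.7  35.9 -75.7] turn 28.0 calls 0.51 0.78
```

step_arm([
  [[0,0.04,-0.003,0],[0,0.08,-0.005,0],[0,0.12,-0.008,0],[0,0.16,-0.01,0],[0.005,0.2,-0.013,0]],
])

```text
time: 7.28
tool_pos: [445.5, 52.8, 216.2]
tcp_rot: [-0.122, 1.559, 3.074]
contact_force: [1.2, 1.2, 0.1]
grip_width: 66.4
```

step_arm([
  [[0,0.039,0.001,5.6],[0,0.078,0.002,11.2],[0,0.117,0.003,16.8],[0,0.156,0.004,22.4],[0,0.195,0.005,28]],
])

```text
time: 7.7
tool_pos: [450.8, -144.3, 215.8]
tcp_rot: [0.403, 1.56, 3.105]
contact_force: [0.8, 0.6, 0.4]
grip_width: 91.5
```

step_arm([
  [[0,0.022,-0.015,5.6],[0,0.044,-0.029,11.2],[0,0.066,-0.044,16.8],[0,0.088,-0.058,22.4],[0,0.109,-0.073,28]],
])

```text
time: 8.12
tool_pos: [470.3, -275.5, 215.2]
tcp_rot: [0.918, 1.56, 3.127]
contact_force: [-0.3, 0.2, -0.0]
grip_width: 91.7
```

step_arm([
  [[0.013,0.007,-0.015,5.6],[0.026,0.014,-0.03,11.2],[0.039,0.021,-0.045,16.8],[0.052,0.029,-0.06,22.4],[0.065,0.036,-0.076,28]],
])

```text
time: 8.53
tool_pos: [485.7, -358.9, 148.9]
tcp_rot: [1.422, 1.56, 3.136]
contact_force: [0.1, 0.9, 1.1]
grip_width: 91.9
```

```bash
python3 - <<'E'
from h import *
plan((486,-354,120,-171))
c=cam('wrist'); save(c,'w2',s=1.5)
print((1.5*w2p(c,[[484,-354,50],[486,-354,131],[484,-354,22],[486,-354,50]])).round())
E
```

```text
t 8.53 p [ 485.7 -358.9  148.9] yaw -171.8 down [-0.011  0.    -1.   ] j [-0.76  0.56  1.4  -0.01  1.19  2.24] w 91.9 F [0.1 0.9 1.1]
-> (486, -354, 120, -171) shift [28.9 -1.3  4.8] turn -0.8 calls 0.14 0.02
[[386. 295.]
 [383. 358.]
 [385. 280.]
 [382. 294.]]
```

View pics/w2.png

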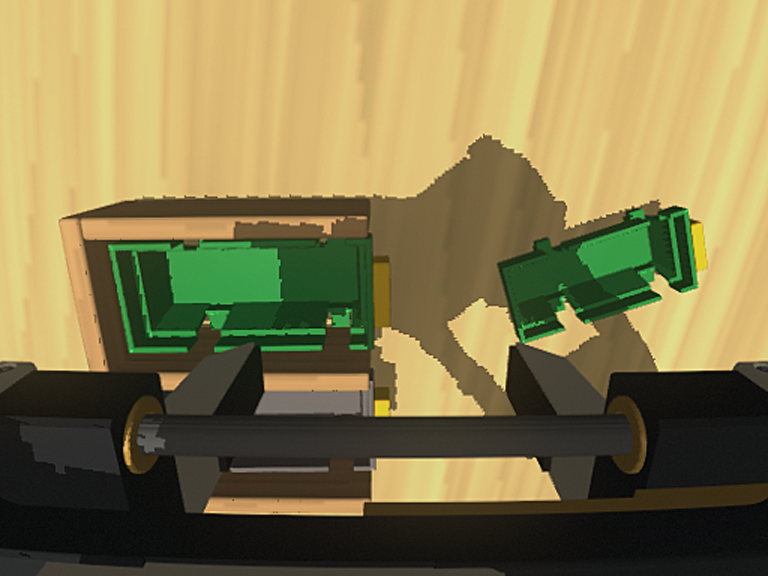

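The wrist view shows the green lip at (374–390, 258–326), centre (382,292). The small look-alike's near corner at (500,265) is close to where the outer finger would land, so I'll half close the jaws before descending.

```bash
python3 - <<'E'
from h import *
c=load('wrist')
P=atz(c,np.array([(375,258),(390,258),(375,326),(390,326),(382,292),(368,236),(374,348),(112,248),(133,352),(498,265)])/1.5-.2,50); print(P.round(1))
e=P[2]-P[0];f=P[3]-P[1]; print(np.degrees(np.arctan2(e[1],e[0]))+90,np.degrees(np.arctan2(f[1],f[0]))+90)
plan((486,-354,80,-171),(486,-354,22,-171))
E
```

```text
[[ 493.2 -375.1   50. ]
 [ 484.9 -376.2   50. ]
 [ 487.6 -334.1   50. ]
 [ 478.8 -335.3   50. ]
 [ 486.5 -355.6   50. ]
 [ 498.8 -387.    50. ]
 [ 486.2 -319.9   50. ]
 [ 642.2 -360.3   50. ]
 [ 631.5 -296.2   50. ]
 [ 423.4 -380.8   50. ]]
187.84181105768334 188.4074242897967
t 8.58 p [ 485.2 -361.2  146. ] yaw -172.2 down [-0.013  0.001 -1.   ] j [-0.76  0.56  1.4  -0.01  1.19  2.25] w 92.1 F [-1.6 -0.4 -2.2]
-> (486, -354, 80, -171) shift [66.  -2.7  6.8] turn -1.2 calls 0.32 0.03
-> (486, -354, 22, -171) shift [58.  -0.8 -0.2] turn 0.0 calls 0.28 0.0
```

step_arm([
  [[0.005,-0.004,0.006,0],[0.01,-0.004,0.006,0],[0.02,-0.004,0.006,0],[0.03,-0.004,0.006,0],[0.04,-0.004,0.006,0]],
], jaw=0.48)

```text
time: 9.0
tool_pos: [487.9, -353.9, 105.4]
tcp_rot: [1.394, 1.558, 3.103]
contact_force: [-0.7, -0.2, 0.6]
grip_width: 62.9
```

step_arm([
  [[0.006,0,0,0],[0.012,0,0,0],[0.018,0,0,0],[0.022,0,0,0],[0.024,0,0,0]],
])

```text
time: 9.42
tool_pos: [487.5, -353.8, 80.8]
tcp_rot: [1.366, 1.557, 3.074]
contact_force: [-0.6, -0.0, 0.2]
grip_width: 47.7
```

```bash
python3 - <<'E'
from h import *
plan((488,-355,23,-172))
E
```

```text
t 9.42 p [ 487.5 -353.8   80.8] yaw -172.1 down [-0.013  0.001 -1.   ] j [-0.75  0.63  1.48 -0.01  1.05  2.26] w 47.7 F [-0.6 -0.   0.2]
-> (488, -355, 23, -172) shift [57.8 -1.1 -1.4] turn -0.1 calls 0.28 0.0
```

step_arm([
  [[0.014,-0.001,-0.001,0],[0.028,-0.001,-0.001,0],[0.042,-0.001,-0.001,0],[0.053,-0.001,-0.001,0],[0.058,-0.001,-0.001,0]],
])

```text
time: 9.83
tool_pos: [487.2, -354.2, 21.4]
tcp_rot: [1.286, 1.556, 2.995]
contact_force: [-1.2, -0.7, 0.4]
grip_width: 47.6
```

step_arm([
  [[0,0,0,0],[0,0,0,0],[0,0,0,0],[0,0,0,0],[0,0,0,0]],
], jaw=1)

```text
time: 10.25
tool_pos: [487.8, -354.5, 22.2]
tcp_rot: [1.347, 1.557, 3.056]
contact_force: [0.7, -0.6, 0.8]
grip_width: 19.0
```

step_arm([
  [[0,0,0,0],[0,0,0,0],[0,0,0,0],[0,0,0,0],[0,0,0,0]],
])

```text
time: 10.67
tool_pos: [487.7, -354.5, 22.4]
tcp_rot: [1.359, 1.557, 3.067]
contact_force: [-2.0, 1.5, 3.4]
grip_width: 18.3
```

step_arm([
  [[0,0,0,0],[0,0,0,0],[0,0,0,0],[0,0,0,0],[0,0,0,0]],
])

```text
time: 11.08
tool_pos: [487.7, -354.5, 22.4]
tcp_rot: [1.358, 1.557, 3.067]
contact_force: [-2.3, 0.7, 4.2]
grip_width: 17.8
```

step_arm([
  [[-0.005,0,0,0],[-0.01,0,0,0],[-0.015,0,0,0],[-0.018,0,0,0],[-0.02,0,0,0]],
])

```text
time: 11.5
tool_pos: [488.1, -354.8, 42.9]
tcp_rot: [1.389, 1.558, 3.097]
contact_force: [0.2, -1.3, -2.0]
grip_width: 17.2
```

```bash
python3 - <<'E'
from h import *
plan((488,-355,140,-172))
c=cam('wrist'); save(c,'w3',s=1.3)
E
```

```text
t 11.5 p [ 488.1 -354.8   42.9] yaw -172.1 down [-0.013  0.001 -1.   ] j [-0.75  0.68  1.5  -0.01  0.97  2.26] w 17.2 F [ 0.2 -1.3 -2. ]
-> (488, -355, 140, -172) shift [-97.1   1.4  -0. ] turn -0.1 calls 0.47 0.0
```

View pics/w3.png

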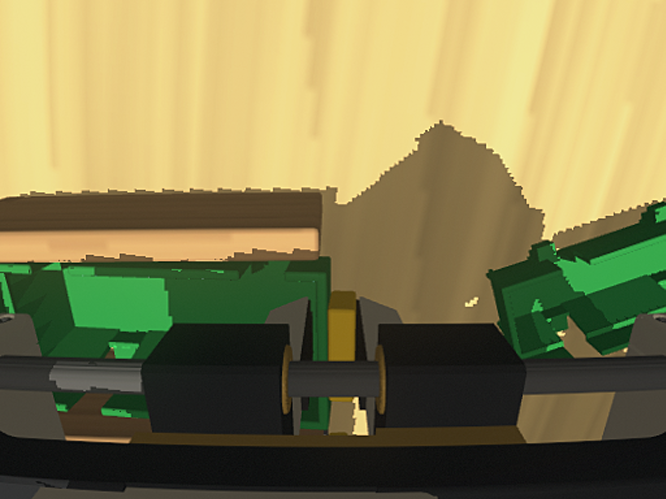

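The tote is held: the lip at (342,320) is between the pads and the tote is rising out of the lane. I'll lift it clear and look from the side.

step_arm([
  [[-0.015,0,0,0],[-0.03,0,0,0],[-0.045,0,0,0],[-0.06,0,0,0],[-0.075,0,0,0]],
])

```text
time: 11.97
tool_pos: [488.9, -354.7, 118.5]
tcp_rot: [1.375, 1.557, 3.083]
contact_force: [0.9, -0.2, -0.4]
grip_width: 16.7
```

step_arm([
  [[-0.015,0,0,0],[-0.03,0,0,0],[-0.04,0,0,0],[-0.047,0,0,0],[-0.05,0,0,0]],
])

```text
time: 12.38
tool_pos: [489.8, -354.9, 169.4]
tcp_rot: [1.437, 1.558, -3.137]
contact_force: [0.8, -0.6, -0.4]
grip_width: 16.1
```

```bash
python3 - <<'E'
from h import *
c=cam('side'); save(c,'s3',(200,80,420,250),3.4)
c=load('side'); o,p,R=pose(); print((w2p(c,[p])-[200,80])*3.4)
plan((470,-270,168,-172),(460,-160,168,-143),(450,-60,168,-114),(445,0,168,-85),(440,30,168,-56),(435,50,168,-27),(400,64,168,3))
E
```

```text
[[413.0004073  179.12427229]]
t 12.43 p [ 489.8 -354.9  169.3] yaw -172.1 down [-0.013  0.    -1.   ] j [-0.75  0.54  1.37 -0.01  1.24  2.26] w 16.6 F [-0.8 -0.  -0.9]
-> (470, -270, 168, -172) shift [ 1.6  7.9 86.8] turn -0.1 calls 0.42 0.0
-> (460, -160, 168, -143) shift [ 1.000e-01 -5.400e+00  1.103e+02] turn -29.0 calls 0.53 0.81
-> (450, -60, 168, -114) shift [  0.1 -52.2  85.9] turn -29.0 calls 0.48 0.81
-> (445, 0, 168, -85) shift [  0.1 -52.8  29. ] turn -29.0 calls 0.29 0.81
-> (440, 30, 168, -56) shift [  0.1 -30.3   2.4] turn -29.0 calls 0.15 0.81
-> (435, 50, 168, -27) shift [  0.1 -19.4  -7. ] turn -29.0 calls 0.1 0.81
-> (400, 64, 168, 3) shift [  0.4 -37.5   3.4] turn -30.0 calls 0.18 0.84
```

View pics/s3.png

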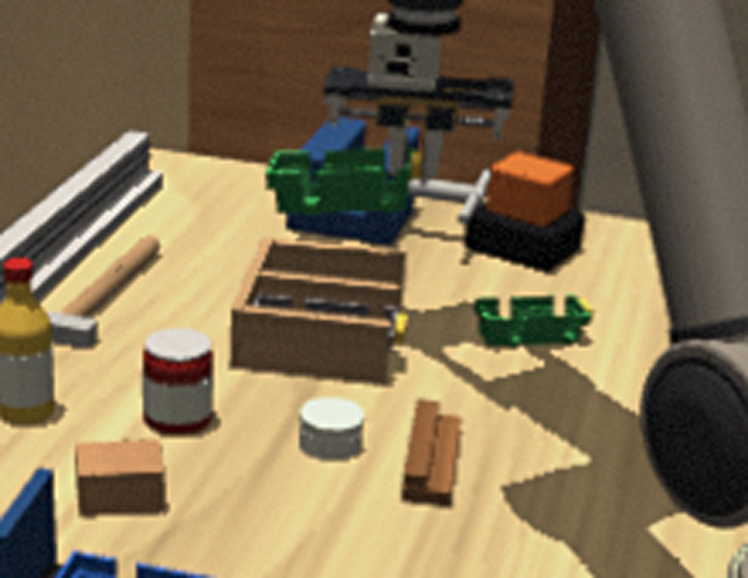

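The side view shows the green tote level in the grip at (340,180), with its lip at (417,163) between the fingers and clear of the rack. I'll carry it to free bench near (442,71), turning half round on the way.

```bash
python3 - <<'E'
from h import *
plan((500,-250,168,-143),(510,-130,168,-114),(515,-30,168,-85),(520,30,168,-56),(520,60,168,-27),(520,75,168,3))
E
```

```text
t 12.43 p [ 489.8 -354.9  169.3] yaw -172.1 down [-0.013  0.    -1.   ] j [-0.75  0.54  1.37 -0.01  1.24  2.26] w 16.6 F [-0.8 -0.  -0.9]
-> (500, -250, 168, -143) shift [  1.2 -24.5 102.5] turn -29.1 calls 0.51 0.81
-> (510, -130, 168, -114) shift [ -0.1 -80.2  89.8] turn -29.0 calls 0.58 0.81
-> (515, -30, 168, -85) shift [ -0.1 -93.4  36.1] turn -29.0 calls 0.48 0.81
-> (520, 30, 168, -56) shift [ -0.1 -59.3 -10.2] turn -29.0 calls 0.29 0.81
-> (520, 60, 168, -27) shift [  0.  -24.9 -16.8] turn -29.0 calls 0.14 0.81
-> (520, 75, 168, 3) shift [  0.   -6.8 -13.4] turn -30.0 calls 0.07 0.84
```

step_arm([
  [[0,-0.005,0.02,-5.8],[0,-0.01,0.04,-11.6],[0,-0.015,0.061,-17.4],[0,-0.02,0.082,-23.2],[0.001,-0.025,0.103,-29]],
])

```text
time: 12.85
tool_pos: [500.0, -248.3, 167.2]
tcp_rot: [0.861, 1.557, 3.08]
contact_force: [0.6, -0.2, -0.7]
grip_width: 16.8
```

step_arm([
  [[0,-0.016,0.018,-5.8],[0,-0.032,0.036,-11.6],[0,-0.048,0.054,-17.4],[0,-0.064,0.072,-23.2],[0,-0.08,0.09,-29]],
])

```text
time: 13.27
tool_pos: [508.9, -127.0, 166.3]
tcp_rot: [0.318, 1.555, 3.048]
contact_force: [0.1, 0.9, -1.3]
grip_width: 16.8
```

step_arm([
  [[0,-0.019,0.007,-5.8],[0,-0.037,0.014,-11.6],[0,-0.056,0.021,-17.4],[0,-0.075,0.029,-23.2],[0,-0.093,0.036,-29]],
])

```text
time: 13.68
tool_pos: [512.4, -26.1, 165.5]
tcp_rot: [-0.207, 1.554, 3.035]
contact_force: [0.5, 0.3, -0.9]
grip_width: 16.5
```

step_arm([
  [[0,-0.012,-0.002,-5.8],[0,-0.024,-0.004,-11.6],[0,-0.036,-0.006,-17.4],[0,-0.048,-0.008,-23.2],[0,-0.059,-0.01,-29]],
])

```text
time: 14.1
tool_pos: [516.0, 34.3, 164.6]
tcp_rot: [-0.716, 1.552, 3.037]
contact_force: [-1.2, 1.0, -1.6]
grip_width: 16.9
```

step_arm([
  [[0,-0.005,-0.003,-5.8],[0,-0.01,-0.006,-11.6],[0,-0.015,-0.01,-17.4],[0,-0.02,-0.014,-23.2],[0,-0.025,-0.017,-29]],
])

```text
time: 14.52
tool_pos: [515.3, 65.0, 163.8]
tcp_rot: [-1.224, 1.551, 3.04]
contact_force: [-0.3, 0.8, -1.5]
grip_width: 16.8
```

```bash
python3 - <<'E'
from h import *
plan((520,75,150,3),(520,75,30,3))
E
```

```text
t 14.52 p [515.3  65.  163.8] yaw -25.7 down [-0.02   0.002 -1.   ] j [-0.02  0.4   1.62  0.    1.14  0.42] w 16.8 F [-0.3  0.8 -1.5]
-> (520, 75, 150, 3) shift [ 13.7   0.2 -11.2] turn -28.7 calls 0.09 0.8
-> (520, 75, 30, 3) shift [120.    2.4   0.4] turn 0.0 calls 0.58 0.0
```

step_arm([
  [[0.003,0,-0.002,-5.8],[0.006,0,-0.004,-11.6],[0.009,0,-0.006,-17.4],[0.012,0,-0.009,-23.2],[0.014,0,-0.011,-28.7]],
])

```text
time: 14.93
tool_pos: [519.3, 75.1, 148.5]
tcp_rot: [-1.727, 1.549, 3.043]
contact_force: [-0.4, 0.6, -0.8]
grip_width: 16.6
```

step_arm([
  [[0.02,0,0,0],[0.04,0,0,0],[0.06,0,0,0],[0.08,0,0,0],[0.095,0,0,0]],
])

```text
time: 15.35
tool_pos: [516.0, 75.3, 51.2]
tcp_rot: [-1.718, 1.546, 3.052]
contact_force: [0.1, 0.4, -1.4]
grip_width: 16.5
```

step_arm([
  [[0.006,0,0,0],[0.012,0,0,0],[0.018,0,0,0],[0.022,0,0,0],[0.024,0,0,0]],
])

```text
time: 15.77
tool_pos: [517.0, 75.3, 27.9]
tcp_rot: [-1.733, 1.549, 3.037]
contact_force: [4.6, 0.7, 5.2]
grip_width: 16.8
```

step_arm([
  [[0.001,0,0,0],[0.002,0,0,0],[0.003,0,0,0],[0.004,0,0,0],[0.005,0,0,0]],
])

```text
time: 16.18
tool_pos: [517.9, 75.3, 23.8]
tcp_rot: [-1.743, 1.552, 3.027]
contact_force: [2.9, -0.3, 6.0]
grip_width: 17.4
```

step_arm([
  [[0,0,0,0],[0,0,0,0],[0,0,0,0],[0,0,0,0],[0,0,0,0]],
], jaw=0.5)

```text
time: 16.6
tool_pos: [517.7, 75.3, 23.7]
tcp_rot: [-1.742, 1.552, 3.028]
contact_force: [-0.2, 0.3, 0.3]
grip_width: 44.3
```

step_arm([
  [[0,0,0,0],[-0.01,0,0,0],[-0.04,0,0,0],[-0.07,0,0,0],[-0.11,0,0,0]],
])

```text
time: 17.02
tool_pos: [518.4, 75.0, 133.9]
tcp_rot: [-1.722, 1.548, 3.048]
contact_force: [1.4, -0.2, -1.0]
grip_width: 45.9
```

```bash
python3 - <<'E'
from h import *
plan((450,72,150,3),(450,72,150,93))
E
```

```text
t 17.02 p [518.4  75.  133.9] yaw 3.3 down [-0.023  0.002 -1.   ] j [-0.    0.45  1.64  0.    1.08 -0.06] w 45.9 F [ 1.4 -0.2 -1. ]
-> (450, 72, 150, 3) shift [-14.5 -68.8  -1. ] turn 0.3 calls 0.34 0.01
-> (450, 72, 150, 93) shift [0. 0. 0.] turn -90.0 calls 0.0 2.51
```

step_arm([
  [[-0.003,-0.014,0,-6],[-0.006,-0.028,0,-12],[-0.009,-0.042,0,-18],[-0.012,-0.056,0,-24],[-0.015,-0.069,0,-30]],
], jaw=0)

```text
time: 17.43
tool_pos: [449.0, 71.0, 151.4]
tcp_rot: [-2.254, 1.548, 3.045]
contact_force: [-0.2, 0.1, -0.4]
grip_width: 74.8
```

step_arm([
  [[-0.005,0,0,-6],[-0.01,0,0,-12],[-0.015,0,0,-18],[-0.02,0,0,-24],[-0.02,0,0,-30]],
])

```text
time: 17.85
tool_pos: [449.9, 71.0, 173.1]
tcp_rot: [-2.794, 1.551, 3.034]
contact_force: [-0.0, 0.3, -0.8]
grip_width: 91.6
```

step_arm([
  [[-0.005,0,0,-6],[-0.01,0,0,-12],[-0.015,0,0,-18],[-0.02,0,0,-24],[-0.02,0,0,-30]],
])

```text
time: 18.27
tool_pos: [450.7, 71.0, 194.7]
tcp_rot: [2.95, 1.553, 3.023]
contact_force: [-0.2, 0.2, -0.3]
grip_width: 91.8
```

```bash
python3 - <<'E'
from h import *
plan((450,72,150,93))
c=cam('wrist'); save(c,'w4',s=1.5); print(1.5*w2p(c,[[440,71,50],[518,75,50]]))
c=cam('top')
hsv=cv2.cvtColor(c['color'],cv2.COLOR_RGB2HSV)
m=((hsv[...,0]>26)&(hsv[...,0]<32)&(hsv[...,1]>200)&(hsv[...,2]>120)).astype(np.uint8)
n,l,st,ce=cv2.connectedComponentsWithStats(m)
for i in range(1,n):
    if st[i,4]>15: print(st[i],ce[i].round(1),atz(c,ce[i],50).round(1))
E
```

```text
t 18.27 p [450.7  71.  194.7] yaw 94.2 down [-0.018  0.002 -1.   ] j [-0.01  0.26  1.74  0.    1.16 -1.66] w 91.8 F [-0.2  0.2 -0.3]
-> (450, 72, 150, 93) shift [44.7  0.9  0.2] turn 1.2 calls 0.22 0.03
[[384.44153281 252.8975867 ]
 [382.05292713 360.57681095]]
[339 236  14   6  43] [345.4 238.6] [[ 471.2 -265.1   50. ]]
[143 242  14   3  42] [149.5 243. ] [[460.2 253.2  50. ]]
[394 300  10   7  18] [398.2 303.2] [[ 298.4 -402.6   50. ]]
```

View pics/w4.png

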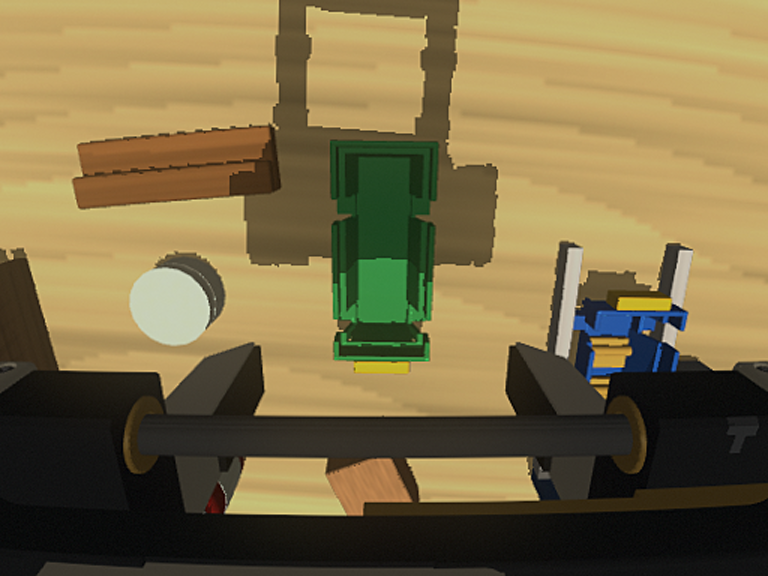

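The wrist view shows the green tote upright and square on the bench: plain end (331–438,141), lip (354–410,368), and the whole rim wall between slots from y=222 to 320. The blue lip still measures as home.

```bash
python3 - <<'E'
from h import *
c=load('wrist')
P=atz(c,np.array([(331,141),(439,141),(333,361),(430,361),(354,373),(410,373)])/1.5-.2,50)[:,:2]; print(P.round(1).tolist())
e=(P[0]+P[1])/2; l=(P[2]+P[3])/2; q=(P[4]+P[5])/2
print('end',e,'lipwall',l,'lip',q,np.linalg.norm(l-e),np.linalg.norm(q-e)); d=q-e; a=np.degrees(np.arctan2(d[1],d[0])); u=d/np.linalg.norm(d)
print('yaw',a,[np.degrees(np.arctan2(*(P[j]-P[i])[::-1])).round(1) for i,j in((0,2),(1,3),(0,1),(2,3))]); ctr=(e+q)/2-5*u; print('centre',ctr)
g=ctr+10*u; plan((*g,80,a+90),(*g,26,a+90))
E
```

```text
[[371.2, 32.5], [366.3, 99.4], [520.6, 40.1], [515.7, 108.8], [529.0, 55.4], [526.1, 95.4]]
end [368.73415866  65.97304302] lipwall [518.18068386  74.41980717] lip [527.56208602  75.43516542] 149.68504173748101 159.10952916194776
yaw 3.409347922020531 [np.float64(2.9), np.float64(3.6), np.float64(94.2), np.float64(94.1)]
centre [443.15697164  70.40675803]
t 18.37 p [450.4  71.  193.9] yaw 94.0 down [-0.019  0.002 -1.   ] j [-0.01  0.26  1.74  0.    1.16 -1.65] w 91.2 F [ 0.1  0.9 -0.1]
-> (np.float64(453.13927302921815), np.float64(71.0014504073877), 80, np.float64(93.40934792202053)) shift [113.9  -0.6   4.9] turn 0.6 calls 0.55 0.02
-> (np.float64(453.13927302921815), np.float64(71.0014504073877), 26, np.float64(93.40934792202053)) shift [54.  -0.2  1. ] turn 0.0 calls 0.26 0.0
```

step_arm([
  [[0.025,0,0.005,0.5],[0.05,0,0.005,0.5],[0.075,0,0.005,0.5],[0.1,0,0.005,0.5],[0.115,0,0.005,0.5]],
])

```text
time: 18.78
tool_pos: [451.8, 71.6, 77.0]
tcp_rot: [2.986, 1.549, 3.042]
contact_force: [-1.4, 0.3, -0.4]
grip_width: 91.6
```

step_arm([
  [[0.015,0,0.001,0],[0.03,0,0.001,0],[0.043,0,0.001,0],[0.052,0,0.001,0],[0.056,0,0.001,0]],
])

```text
time: 19.2
tool_pos: [451.0, 71.7, 20.0]
tcp_rot: [2.994, 1.547, 3.048]
contact_force: [0.0, 0.3, 0.4]
grip_width: 91.9
```

step_arm([
  [[0,0,0,0],[0,0,0,0],[0,0,0,0],[0,0,0,0],[0,0,0,0]],
], jaw=1)

```text
time: 19.62
tool_pos: [451.5, 71.7, 20.7]
tcp_rot: [2.993, 1.549, 3.047]
contact_force: [-0.1, -0.5, 2.9]
grip_width: 68.0
```

step_arm([
  [[0,0,0,0],[0,0,0,0],[0,0,0,0],[0,0,0,0],[0,0,0,0]],
])

```text
time: 20.03
tool_pos: [451.4, 71.7, 20.7]
tcp_rot: [2.993, 1.548, 3.047]
contact_force: [-0.2, -0.2, 0.1]
grip_width: 67.5
```

Gripped at 68 mm. I'll lift and carry it over the station.

step_arm([
  [[-0.01,0,0,0],[-0.04,0,0,0],[-0.075,0,0,0],[-0.11,0,0,0],[-0.15,0,0,0]],
])

```text
time: 20.45
tool_pos: [453.7, 71.4, 171.5]
tcp_rot: [3.0, 1.546, 3.054]
contact_force: [1.6, 0.5, -1.1]
grip_width: 67.6
```

```bash
python3 - <<'E'
from h import *
plan((500,165,185,93.2),(548,258,185,93.2),(548,258,130,93.2))
E
```

```text
t 20.45 p [453.7  71.4 171.5] yaw 93.1 down [-0.025  0.002 -1.   ] j [-0.01  0.29  1.76  0.    1.11 -1.64] w 67.6 F [ 1.6  0.5 -1.1]
-> (500, 165, 185, 93.2) shift [-14.5  91.   50.9] turn -0.1 calls 0.51 0.0
-> (548, 258, 185, 93.2) shift [-1.  90.2 53.1] turn -0.0 calls 0.5 0.0
-> (548, 258, 130, 93.2) shift [55.  -0.2  1.4] turn -0.0 calls 0.26 0.0
```

step_arm([
  [[-0.003,0.015,0.008,0],[-0.006,0.035,0.02,0],[-0.01,0.055,0.031,0],[-0.014,0.075,0.042,0],[-0.014,0.091,0.051,0]],
])

```text
time: 20.87
tool_pos: [500.8, 166.4, 185.2]
tcp_rot: [2.974, 1.547, 3.028]
contact_force: [0.1, -0.8, -0.9]
grip_width: 67.5
```

step_arm([
  [[0,0.02,0.012,0],[0,0.04,0.024,0],[0,0.06,0.035,0],[0,0.077,0.045,0],[0,0.09,0.053,0]],
])

```text
time: 21.28
tool_pos: [549.0, 260.7, 183.7]
tcp_rot: [2.978, 1.546, 3.033]
contact_force: [0.8, -0.3, -1.2]
grip_width: 67.5
```

step_arm([
  [[0.01,0,0.001,0],[0.02,0,0.001,0],[0.03,0,0.001,0],[0.04,0,0.001,0],[0.045,0,0.001,0]],
])

```text
time: 21.7
tool_pos: [547.6, 259.7, 136.5]
tcp_rot: [3.032, 1.543, 3.086]
contact_force: [0.5, 0.1, -2.6]
grip_width: 67.7
```

```bash
python3 - <<'E'
from h import *
plan((548,258,90,93.2))
c=cam('wrist'); save(c,'w5',s=1.5)
c2=cam('top'); save(c2,'t5',(95,140,195,260),5)
E
```

```text
t 21.7 p [547.6 259.7 136.5] yaw 93.1 down [-0.028  0.002 -1.   ] j [ 0.31  0.58  1.39  0.01  1.19 -1.32] w 67.7 F [ 0.5  0.1 -2.6]
-> (548, 258, 90, 93.2) shift [46.4 -1.8  1.5] turn -0.1 calls 0.22 0.0
```

View pics/w5.png

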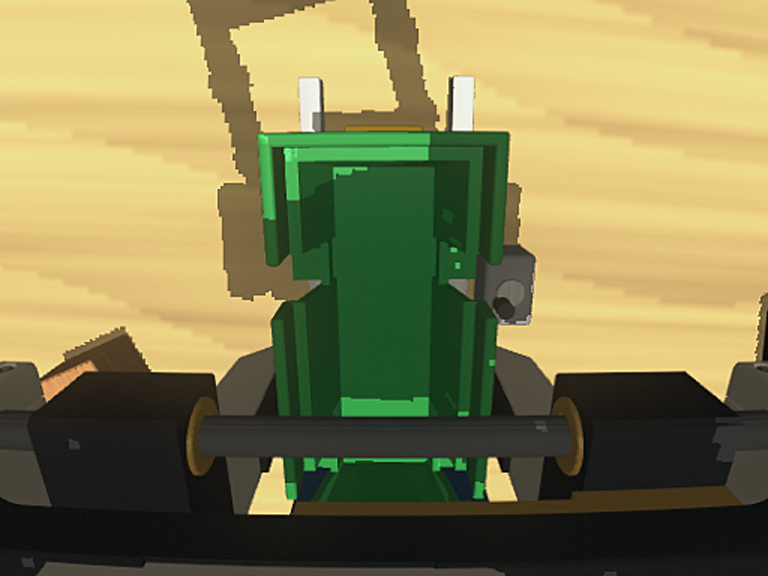

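```bash
python3 - <<'E'
from h import *
c=load('wrist'); f=lambda p,z: atz(c,np.array(p)/1.5-.2,z)[:,:2]
th=np.radians(3.2); X=np.array([np.cos(th),np.sin(th)]); Y=np.array([-X[1],X[0]]); O=np.array([540,257.9])
st=lambda P: np.c_[(P-O)@X,(P-O)@Y].round(1).tolist()
print('blue lip',st(f([(345,130),(423,130)],50)))
print('rails in',st(f([(320,78),(452,77),(320,128),(452,128)],18)))
print('green end',st(f([(259,134),(509,132)],166)), 'tcp',st(np.array([[547.6,259.7]])))
E
```

```text
blue lip [[-80.1, -17.9], [-80.1, 21.2]]
rails in [[-109.3, -33.6], [-109.7, 39.5], [-82.6, -34.4], [-82.5, 40.3]]
green end [[-74.7, -32.1], [-75.1, 34.7]] tcp [[7.7, 1.4]]
```

View pics/t5.png

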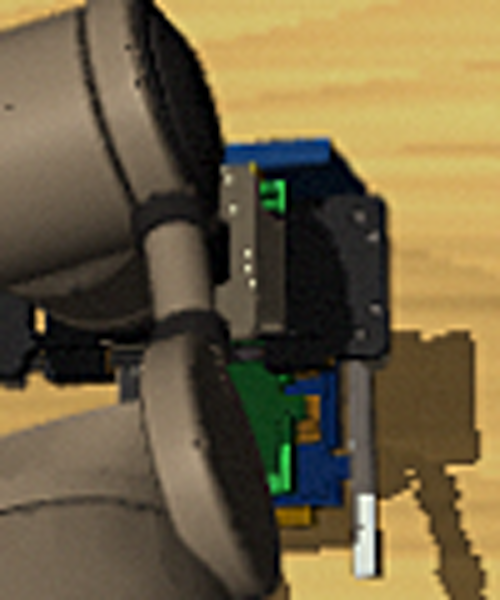

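Wrist-camera lateral positions in the station frame: blue lip at +1.65 mm, green tote at +1.3 mm, lengthways offset about 0. It's aligned, so I'll lower straight down.

```bash
python3 - <<'E'
from h import *
plan((548,260,75,93.2),(548,260,64,93.2))
E
```

```text
t 21.8 p [548.  260.  137.2] yaw 93.1 down [-0.027  0.002 -1.   ] j [ 0.31  0.58  1.39  0.01  1.2  -1.32] w 67.7 F [-1.1  0.2 -1.2]
-> (548, 260, 75, 93.2) shift [62.2 -0.1  1.7] turn -0.1 calls 0.3 0.0
-> (548, 260, 64, 93.2) shift [11.  -0.   0.3] turn -0.0 calls 0.05 0.0
```

step_arm([
  [[0.01,0,0,0],[0.02,0,0.001,0],[0.03,0,0.001,0],[0.04,0,0.001,0],[0.045,0,0.001,0]],
])

```text
time: 22.22
tool_pos: [546.9, 259.8, 90.2]
tcp_rot: [3.055, 1.541, 3.11]
contact_force: [-1.2, -0.4, -1.5]
grip_width: 68.0
```

step_arm([
  [[0.005,0,0,0],[0.009,0,0,0],[0.013,0,0.001,0],[0.016,0,0.001,0],[0.017,0,0.001,0]],
])

```text
time: 22.63
tool_pos: [547.4, 259.9, 72.8]
tcp_rot: [3.058, 1.541, 3.112]
contact_force: [-0.0, 0.6, -1.0]
grip_width: 68.0
```

```bash
python3 - <<'E'
from h import *
plan((548,260,70,93.2),(548,260,64,93.2))
E
```

```text
t 22.63 p [547.4 259.9  72.8] yaw 93.1 down [-0.03   0.001 -1.   ] j [ 0.31  0.65  1.46  0.01  1.06 -1.32] w 68.0 F [-0.   0.6 -1. ]
-> (548, 260, 70, 93.2) shift [2.8 0.1 0.7] turn -0.1 calls 0.01 0.0
-> (548, 260, 64, 93.2) shift [ 6.  -0.   0.2] turn -0.0 calls 0.03 0.0
```

step_arm([
  [[0.001,0,0,0],[0.002,0,0,0],[0.003,0,0,0],[0.004,0,0,0],[0.004,0,0,0]],
])

```text
time: 23.05
tool_pos: [547.5, 259.9, 69.0]
tcp_rot: [3.05, 1.542, 3.104]
contact_force: [0.9, -0.2, 0.0]
grip_width: 68.0
```

step_arm([
  [[0.001,0,0,0],[0.002,0,0,0],[0.002,0,0,0],[0.003,0,0,0],[0.003,0,0,0]],
])

```text
time: 23.47
tool_pos: [547.8, 260.0, 66.0]
tcp_rot: [3.04, 1.543, 3.094]
contact_force: [0.7, 0.0, -1.2]
grip_width: 67.8
```

It's entering the rim cleanly with no side force. I'll take the last couple of millimetres in small steps.

step_arm([
  [[0.0005,0,0,0],[0.001,0,0,0],[0.001,0,0,0],[0.0015,0,0,0],[0.0015,0,0,0]],
])

```text
time: 23.88
tool_pos: [547.8, 260.0, 64.8]
tcp_rot: [3.039, 1.543, 3.093]
contact_force: [-0.3, -0.1, 2.3]
grip_width: 67.5
```

step_arm([
  [[0.0005,0,0,0],[0.001,0,0,0],[0.001,0,0,0],[0.001,0,0,0],[0.001,0,0,0]],
])

```text
time: 24.3
tool_pos: [547.8, 260.0, 64.7]
tcp_rot: [3.034, 1.543, 3.088]
contact_force: [-1.6, -1.2, 7.1]
grip_width: 67.5
```

It seated at 64.7 mm, the height expected when standing on the rim (44 mm step). Release and rise.

step_arm([
  [[-0.0005,0,0,0],[-0.0005,0,0,0],[-0.0005,0,0,0],[-0.0005,0,0,0],[-0.0005,0,0,0]],
], jaw=0)

```text
time: 24.72
tool_pos: [547.5, 260.0, 64.8]
tcp_rot: [3.043, 1.542, 3.097]
contact_force: [0.5, 0.3, 0.1]
grip_width: 90.9
```

step_arm([
  [[-0.001,0,0,0],[-0.003,0,0,0],[-0.01,0,0,0],[-0.03,0,0,0],[-0.06,0,0,0]],
])

```text
time: 25.13
tool_pos: [547.6, 259.3, 123.4]
tcp_rot: [3.1, 1.537, -3.129]
contact_force: [0.1, 0.6, 0.4]
grip_width: 92.1
```

step_arm([
  [[-0.03,0,0,0],[-0.06,0,0.01,0],[-0.08,0,0.02,0],[-0.08,-0.03,0.02,0],[-0.08,-0.06,0.02,0]],
])

```text
time: 25.55
tool_pos: [574.5, 201.2, 204.9]
tcp_rot: [3.068, 1.542, 3.125]
contact_force: [0.4, -0.1, 0.1]
grip_width: 91.5
```

step_arm([
  [[0,-0.04,0.0,0],[0,-0.08,0,0],[0,-0.12,0,0],[0,-0.16,0,0],[0,-0.2,0,0]],
])

```text
time: 25.97
tool_pos: [585.7, -0.3, 205.4]
tcp_rot: [3.071, 1.543, 3.129]
contact_force: [0.4, -0.1, -0.6]
grip_width: 91.7
```

```bash
python3 - <<'E'
from h import *
plan()
c=cam('top'); s=cam('side')
a=cv2.resize(c['color'][150:290,105:190,::-1],None,fx=4.2,fy=4.2,interpolation=cv2.INTER_CUBIC)
b=cv2.resize(s['color'][200:310,180:320,::-1],None,fx=3.1,fy=3.1,interpolation=cv2.INTER_CUBIC)
im=np.zeros((590,800,3),np.uint8); im[:a.shape[0],:a.shape[1]]=a; im[:b.shape[0],362:362+b.shape[1]]=b[:,:438]
cv2.imwrite('pics/fin.png',im)
E
```

```text
t 25.97 p [ 5.857e+02 -3.000e-01  2.054e+02] yaw 93.3 down [-0.028  0.    -1.   ] j [-0.13  0.49  1.36 -0.    1.33 -1.76] w 91.7 F [ 0.4 -0.1 -0.6]
```

View pics/fin.png

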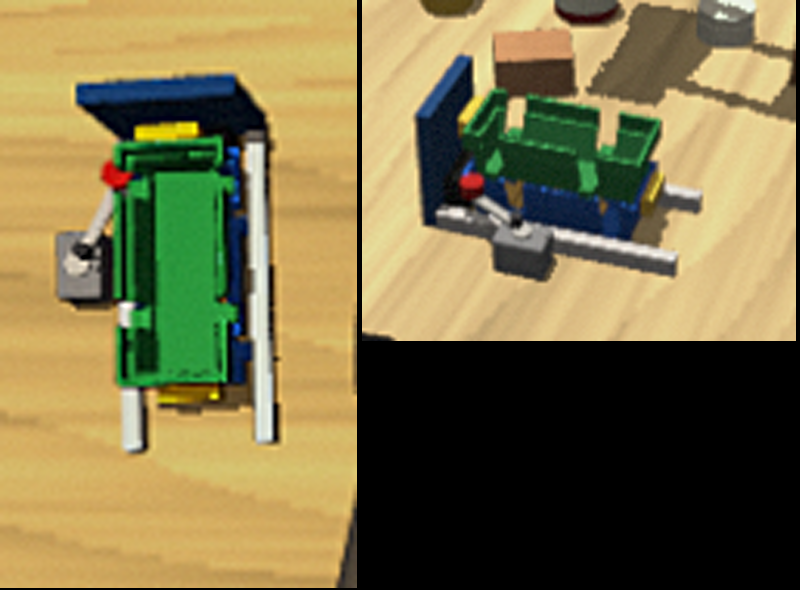

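The top view shows the green tote square on the blue one, its lip at (167,131) against the plate side, the blue lip at (190,394) and the roller at (116,174) still pushed out. The side view shows it standing level on the rim. One last number check, then I'll hand in.

```bash
python3 - <<'E'
from h import *
c=load('top'); hsv=cv2.cvtColor(c['color'],cv2.COLOR_RGB2HSV)
m=((hsv[...,0]>26)&(hsv[...,0]<32)&(hsv[...,1]>200)&(hsv[...,2]>120)).astype(np.uint8)
n,l,st,ce=cv2.connectedComponentsWithStats(m)
for i in range(1,n):
    if st[i,4]>12: print(st[i],atz(c,ce[i],50).round(1),atz(c,ce[i],94).round(1))
q=(105+np.array([119,217])/4.2,150+np.array([383,378])/4.2)
print('green end',atz(c,np.array(q).T-.4,94).round(1))
print(bot.close_job())
E
```

```text
[137 179  15   4  41] [[628.1 274.8  50. ]] [[618.4 264.   94. ]]
[339 236  14   6  44] [[ 471.2 -265.1   50. ]] [[ 467.8 -254.    94. ]]
[394 300  10   7  22] [[ 298.5 -402.6   50. ]] [[ 302.1 -385.9   94. ]]
green end [[462.6 286.   94. ]
 [465.9 226.4  94. ]]
the job is handed in; nothing more can be done
None
```

The job is done and handed in at about 26 s of the 67 s allowed.

- **Blue tote:** I pushed it in by its lip until it stopped dead at about 14 N. Its measured centre was (540, 258), which matches home, and the roller was swung well out of the lane.
- **Green tote:** I lifted it out of the rack by its lip and turned it half round in the air. I set it down on clear bench, gripped it again by its sides, and lowered it onto the blue tote. It seated exactly 44 mm higher than when it stood on the bench, so it is on the rim and not nested, and the force at touchdown was about 7 N. I then let go and moved the arm clear.

**Last checks:**
- The final pictures show the green tote square and level, its lip at the back plate (618, 264) where expected.
- The roller is still pushed out.
- The grey tote and the small green look-alike are where they were. The box, the tin and the other things looked undisturbed in the pictures, but I did not re-measure them.
- My final colour check did not pick up the blue lip, probably because the stacked tote shades it, so I have no last number for it. The final picture shows it in the home position.
- I judged the switch as tripped from the roller in the pictures, because its angle cannot be read directly.

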